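Release the spring catch of the green snap flask

ROBOT

A 6-joint arm with a two-finger parallel gripper is mounted at the origin on the work surface. World frame = base frame: x ahead of the robot, y to its left, z up, the work surface at z = 0. Lengths are in mm, angles in rad, forces in N, time in s.
With the tool pointing down it reaches from about 275 to 825 mm from the base axis. Payload 4.9 kg.
Tool frame: the origin (TCP) lies midway between the tips of the shut fingers; the grasp point (between the pads) lies manip.grip_depth behind it (manip.grip_depth is the distance from the TCP to the grasp point, in mm); z points along the fingers, y is the direction in which the jaws open and shut (so a half turn about z gives the same grasp; the last joint's range is limited). The gripper opens to 85 mm and grips with 20 to 120 N. Pads are 22 mm wide; open, the fingers measure 114 mm over their backs; the gripper's body (76 mm by 85 mm) begins 54 mm behind the grasp point. The pads swing forward as they close: fully open they stand 13 mm farther back than shut.
Start: joints at [1.004, 0.326, -0.193, 1.052, 0, 1.437], TCP at [230.675, 499.307, 231.281] pointing down, gripper open.
Joint ranges: [-2.65, 2.65], [-0.97, 1.79], [-1.3, 1.35], [-1.93, 2.1], [-1.47, 1.37], [-3.14, 3.14]. Speed limits (rad/s): [2.57, 2.57, 3.14, 3.14, 3.14, 3.14].

INTERFACE

Orientations are given as a 3x3 rotation matrix whose columns are the frame's x, y, z axes.
In Python, from cell import manip gives the robot as it stands. Calls block until the motion is done:
- manip.move_ptp(position, orientation): joint-space move of the TCP to a pose.
- manip.movel(position, ori=None, rate=150): straight line of the TCP; ori=None keeps the orientation; rate is the mean speed in mm/s.
- manip.set_joints(angles): joint-space move.
- manip.move_gripper(opening): finger opening in mm; the grip force is fixed at half the most; returns when the fingers have stopped.
- manip.sleep(seconds).
- manip.inverse_kinematics(position, orientation): joint angles nearest the present ones, or None.
- manip.camera(name): name is "scene" or "top"; returns the picture (384x512x3 uint8, red, green, blue); there is no depth.
- manip.camera_params(name): a dict with "mtx" (3x3 intrinsics, pixels), "k1" (the pictures are not rectified: a ray, as slopes to the right and down, at radius r is drawn at 1 + k1 r^2 times it, then the intrinsics apply), "position" and "rotation" of the camera in the world. Camera axes: x right, y down, z forward; pixel columns grow to the right and rows downward; lengths in mm; the calibration is good to about 2 mm. A picture is of the moment at which its call begins. camera_params takes no time and is no camera call.
A pose or a line that the arm cannot do raises manip.PlanningError and nothing moves.
- manip.hand_in(): hands the job in, once; it reports no verdict.
Readings, each from a call of its own:
- manip.read_time_s(): time.
- manip.read_joints(): joint angles.
- manip.read_qvel(): joint speeds.
- manip.read_joint_torque(): joint torques, N m.
- manip.read_tcp_pos(): TCP position.
- manip.read_tool_rot(): TCP orientation.
- manip.read_contact_force(): force on the tool from outside, world axes, zero at the start.
- manip.read_moment(): the same for the moment, N m.
- manip.read_grip_width(): finger opening in mm.
Only numpy, scipy, OpenCV 4.12 (cv2) and the standard library are available. Lean on these libraries where they do the work, as an engineer would, in place of code of your own. Each camera call takes 0.05 s, during which the arm holds its last target.

TASK

Take the wooden dowel out of its dark wooden stand and push it down through the hole in the green corner post, pressing the yellow spring catch inside until the gate of that green-marked moulding flask springs open. Then stand the dowel back in the hole of its stand and let go; the red-marked flask must stay shut.

Things in the scene. Friction and masses are not known exactly. Their poses are not given: they have to be found in the camera images.
- dowel_centre (a point): centre (half-way up) of the plain pale wooden dowel, 16 mm in diameter, 150 mm long, about 30 g, z axis along it. It stands upright and loose in the stand, foot on the floor of the hole: its centre starts 85 mm above the table, its upper 95 mm stand clear of the stand. Best gripped 20 to 40 mm above its centre.
- stand_hole0 (a point): centre of the mouth of the hole in the dowel's stand: a fixed dark wooden block 80 x 80 mm, 65 mm high (mouth 65 mm above the table). The hole is 36 mm in diameter and 55 mm deep, flat-bottomed, its floor 10 mm above the table.
- green_mouth (a point): centre of the round hole, 36 mm in diameter, in the top of the green corner post (56 x 56 mm, top 110 mm above the table). z axis up, x towards where the gate opens. The green-marked flask is a fixed open-topped aluminium frame, 180 x 172 mm, nowhere above 110 mm; its centre lies at x -75, y +112 mm from here. Flasks may change sides.
- green_gate (a joint): opening of the green flask's gate, its far wall, hinged on an upright pin at the end away from the green post: 0 shut (up to 0.05 while latched), 1.2 rad fully open. Once free its spring swings it outwards, away from the robot, by itself within about 2 s and holds it open.
- red_gate (a joint): the same for the like flask with the red post and ribs, on the other side of the stand; it starts at 0 and must stay shut.
- green_catch (a joint): travel (m) of the yellow spring catch plate, 42 x 40 mm, under the green hole: at 0 it lies 25 mm below the mouth. It starts to move at 3 N, frees the gate after 10 to 13 mm and stops after 22 mm (7.5 N), with the dowel's foot 47 mm below the mouth. A foot 38 to 46 mm below the mouth is right. It rises again when let go.
Things that resemble listed ones, but are neither listed nor needed, are in the scene too. What is meant by the part that bears dowel_centre is not orange, pink or purple, and is the larger of those in its own colour.

How it is judged (in metres and radians):
On the way:
1. the green gate springs open while the dowel stands in the green release hole, its foot at least 20 mm below the mouth (value of joint green_gate above 0.2 rad and horizontal distance between dowel_centre and green_mouth below 0.04 m and z of dowel_centre in the frame of green_mouth below 0.055 m), for 0.1 s.
At the end, for the whole second after the job is handed in: The green gate is open by more than 0.8 rad, the red gate is shut (under 0.1 rad), and the dowel stands at rest in the hole of its stand: centre within 50 mm of the hole's axis and less than 35 mm above its mouth, leaning less than 0.5 rad (value of joint green_gate above 0.8 rad and value of joint red_gate below 0.1 rad and horizontal distance between dowel_centre and stand_hole0 below 0.05 m and z of dowel_centre in the frame of stand_hole0 below 0.035 m and angle between dowel_centre's own z axis and vertical below 0.5 rad and linear speed of dowel below 0.05 m/s); the robot touches nothing.
It fails at once if the red flask's gate is opened (value of joint red_gate above 0.15 rad).
It also fails if it takes over 46 s, if anything falls off the work surface, if the arm or the gripper's body presses on something with over 40 N, if the wrist force passes 120 N, or if a joint passes its speed limit or range.

## Working session

There is one attempt and no reset: what is moved stays moved. The work goes in short steps, each a Python script; the robot and the scene stay as the last script left them, time stands still between calls to the robot, and variables do not carry over. Pictures are saved under pics/ and viewed, and the job is handed in when it is done.

```bash
ls; mkdir -p pics
python3 - <<'E'
from cell import manip
import cv2
for n in("scene","top"):
    im=manip.camera(n); cv2.imwrite(f"pics/{n}0.png",im[:,:,::-1])
    print(n,manip.camera_params(n))
print(manip.grip_depth,manip.read_time_s(),manip.read_tool_rot(),manip.read_grip_width())
E
```

```text
pics
scene {'mtx': array([[363.76527414,   0.        , 258.3707317 ],
       [  0.        , 363.76527414, 190.14525601],
       [  0.        ,   0.        ,   1.        ]]), 'k1': -0.04125927952183589, 'position': array([ 902.42876748, -391.69027685,  780.80812943]), 'rotation': array([[ 0.70751513,  0.54537807, -0.44942753],
       [ 0.70668973, -0.54911504,  0.44616397],
       [-0.00345937, -0.63327358, -0.77392028]])}
top {'mtx': array([[416.91307001,   0.        , 256.49502441],
       [  0.        , 416.91307001, 191.01143323],
       [  0.        ,   0.        ,   1.        ]]), 'k1': -0.1474736103877624, 'position': array([ 396.43202203,   17.85523531, 1095.33032634]), 'rotation': array([[-0.005672  , -0.99606615,  0.08843104],
       [-0.99992497,  0.00468928, -0.01131664],
       [ 0.01085745, -0.08848859, -0.99601801]])}
18.700000000000003 0.1 [[-9.07772638e-01  4.19461726e-01 -8.35857920e-04]
 [ 4.19462513e-01  9.07771665e-01 -1.34332198e-03]
 [ 1.95295980e-04 -1.57004200e-03 -9.99998748e-01]] 85.1547169056309
```

View pics/scene0.png

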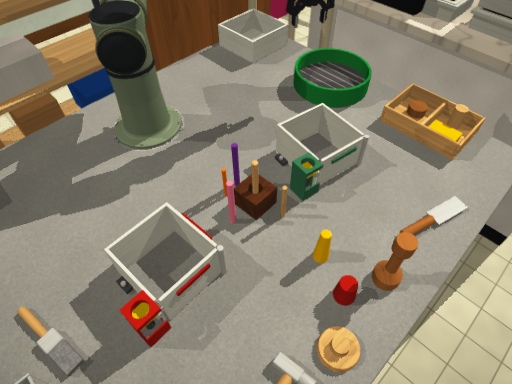

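View pics/top0.png

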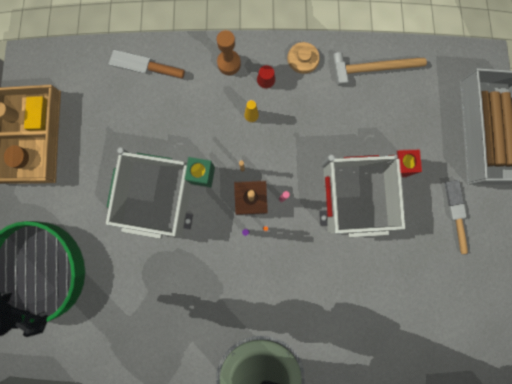

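```bash
cat > h.py <<'E'
import numpy as np, cv2
from cell import manip
def ray(n,uv):
    p=manip.camera_params(n)
    q=cv2.undistortPoints(np.array([[uv]],float),p["mtx"],np.array([p["k1"],0,0,0]))[0,0]
    d=p["rotation"]@np.array([q[0],q[1],1]); return p["position"],d/np.linalg.norm(d)
def plane(n,uv,z):
    o,d=ray(n,uv); return o+d*(z-o[2])/d[2]
def tri(a,b):
    (o1,d1),(o2,d2)=ray("scene",a),ray("top",b)
    t=np.linalg.lstsq(np.stack([d1,-d2],1),o2-o1,rcond=None)[0]
    p,q=o1+t[0]*d1,o2+t[1]*d2; return (p+q)/2,np.linalg.norm(p-q)
def proj(n,X):
    p=manip.camera_params(n); R=p["rotation"].T
    return cv2.projectPoints(np.array([X],float),cv2.Rodrigues(R)[0],-R@p["position"],p["mtx"],np.array([p["k1"],0,0,0]))[0][0,0]
def crop(src,x,y,w,h,s,out):
    im=cv2.imread(src)[y:y+h,x:x+w]; cv2.imwrite(out,cv2.resize(im,None,fx=s,fy=s,interpolation=cv2.INTER_CUBIC))
E
python3 - <<'E'
from h import *
crop("pics/scene0.png",210,130,120,95,6,"pics/s1.png")
crop("pics/top0.png",180,145,120,95,6,"pics/t1.png")
E
```

```text
(no output)
```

View pics/s1.png

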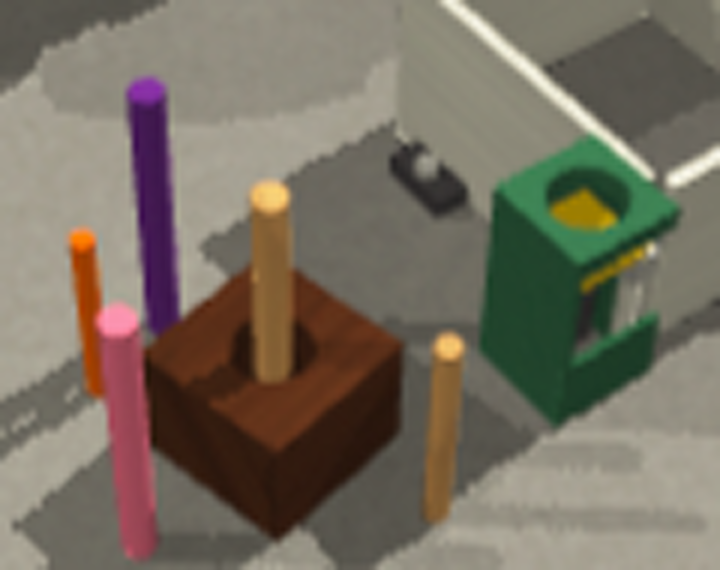

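View pics/t1.png

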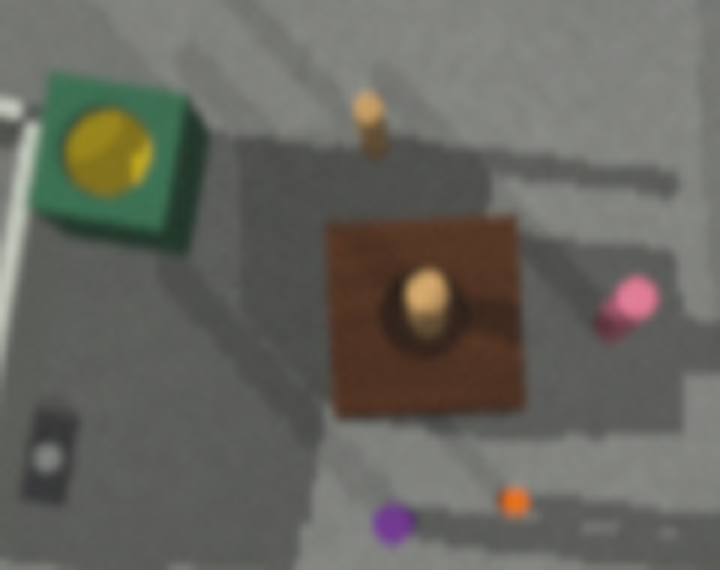

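Run:
```python
from h import *
S=lambda x,y:((x+.5)/6-.5+210,(y+.5)/6-.5+130)
T=lambda x,y:((x+.5)/6-.5+180,(y+.5)/6-.5+145)
np.set_printoptions(precision=1,suppress=True)
for n,a,b in [("dowel top",(270,196),(427,290)),("mouth",(587,201),(109,152)),("hole",(274,350),(425,314)),("purple",(147,92),(393,524)),("orange",(83,240),(515,501)),("pink",(119,320),(637,298)),("tan",(448,347),(368,107)),("b left",(146,353),(335,417)),("b front",(277,450),(524,407)),("b right",(404,347),(516,216))]:
    print(n,*tri(S(*a),T(*b)))
print("hole@65",plane("top",T(425,314),65),plane("scene",S(274,350),65))
print("mouth@110",plane("top",T(109,152),110),plane("scene",S(587,201),110))
c=[plane("top",T(*p),65) for p in [(327,225),(516,216),(524,407),(335,417)]];print("block",np.mean(c,0),*c)
c=[plane("top",T(*p),110) for p in [(52,73),(188,96),(170,238),(33,207)]];print("post",np.mean(c,0),*c)
# mask: hole in green mask
for n in("top","scene"):
    im=cv2.imread(f"pics/{n}0.png"); h=cv2.cvtColor(im,cv2.COLOR_BGR2HSV)
    m=cv2.inRange(h,(60,90,40),(90,255,255))
    cs,hi=cv2.findContours(m,cv2.RETR_CCOMP,cv2.CHAIN_APPROX_NONE)
    for i,c in enumerate(cs):
        if hi[0][i][3]>=0 and len(c)>=10:
            e=cv2.fitEllipse(c); 
            print(n,e,plane(n,e[0],110))
```

```text
dowel top [475.3  20.2 159.5] 0.08244687585563264
mouth [536.2 147.7 106.6] 1.5263585522371188
hole [473.9  21.7  62.2] 1.1265638228393078
purple [387.9  33.7 147.8] 0.6850157734042999
orange [396.2 -14.   99.8] 0.3991579676508371
pink [473.1 -59.2 148.7] 1.022247705733243
tan [552.2  43.3 112.3] 0.2498538836661562
b left [415.9  36.8   5.6] 58.967367123967826
b front [457.4  -1.   -3.5] 57.95987196388259
b right [526.8   4.3 122.6] 54.39440469927985
hole@65 [473.3  21.3  65. ] [475.9  20.6  65. ]
mouth@110 [535.1 146.7 110. ] [538.5 145.6 110. ]
block [472.5  21.1  65. ] [510.5  61.7  65. ] [513.8 -16.6  65. ] [434.7 -19.3  65. ] [430.9  58.5  65. ]
post [534.6 146.  110. ] [567.2 169.9 110. ] [557.5 115.3 110. ] [500.6 122.1 110. ] [513.3 176.8 110. ]
top ((197.51646423339844, 169.8896942138672), (16.978519439697266, 17.724546432495117), 42.818302154541016) [535.2 147.2 110. ]
scene ((306.721923828125, 164.80355834960938), (8.69498062133789, 12.544690132141113), 100.07257080078125) [541.1 139.7 110. ]
scene ((331.39935302734375, 74.90048217773438), (26.254234313964844, 63.17658233642578), 96.78827667236328) [339.9 502.9 110. ]
```

```bash
cat >> h.py <<'E'
np.set_printoptions(precision=1,suppress=True)
a=np.deg2rad(65); y=np.array([np.cos(a),np.sin(a),0]); z=np.array([0,0,-1.]); R=np.stack([np.cross(y,z),y,z],1)
def st(): print("t",manip.read_time_s(),"tcp",manip.read_tcp_pos(),"F",manip.read_contact_force(),"w",manip.read_grip_width())
def snap(k):
    a,b=manip.camera("scene"),manip.camera("top")
    cv2.imwrite(f"pics/{k}.png",np.vstack([cv2.resize(a[80:230,190:390],None,fx=4,fy=4)[:,:,::-1][:300*2][::2,::1] if 0 else cv2.resize(a[90:220,190:390],None,fx=2.2,fy=2.2)[:,:,::-1],cv2.resize(b[120:250,100:300],None,fx=2.2,fy=2.2)[:,:,::-1]]))
E
python3 - <<'E'
from h import *
print(R)
for p in [(474.8,20.5,240),(474.8,20.5,96.3),(536,147,154),(536,147,250)]: print(manip.inverse_kinematics(p,R))
manip.move_ptp((474.8,20.5,240),R)
manip.move_gripper(50)
st(); snap("a")
manip.movel((474.8,20.5,96.3),rate=120)
st(); manip.move_gripper(5); st(); snap("b")
E
```

```text
[[-0.9  0.4  0. ]
 [ 0.4  0.9  0. ]
 [ 0.   0.  -1. ]]
[-0.1  0.2 -0.4  1.   0.   0.3]
[-0.1  0.3 -0.6  0.7  0.   0.3]
[ 0.1  0.4 -0.3  0.9  0.   0.6]
[ 0.1  0.3 -0.1  1.1  0.   0.6]
t 2.4833 tcp [474.8  20.7 240. ] F [-0.7  0.5 -0.2] w 50.0883860853633
t 3.9333 tcp [475.4  20.5  96.9] F [-0.6 -0.3 -0. ] w 49.76647517637563
t 4.3417 tcp [475.3  20.5  96.8] F [-0.   0.5  3.8] w 14.259616075237
```

View pics/b.png

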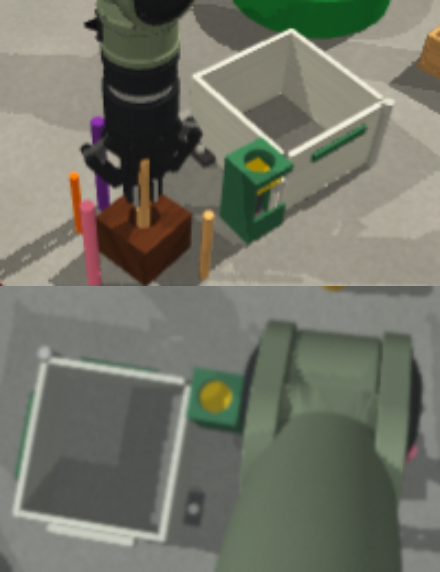

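The picture shows the fingers astride the dowel at about (145,175), clear of the pink, purple and tan pins. The grip width of 14.3 mm means it is held, so I lift it and check.

Run:
```python
from h import *
manip.movel((475.3,20.5,240),rate=120)
st(); manip.movel((536,147,240),rate=120); st(); manip.sleep(.3)
im=manip.camera("scene"); cv2.imwrite("pics/c0.png",im[:,:,::-1]); crop("pics/c0.png",250,90,100,120,5,"pics/c.png")
for zz in (240+18.7-30+75,240+18.7-30-75): print(proj("scene",(536,147,zz)))
print(proj("scene",(536,147,110)))
```

```text
t 5.7917 tcp [474.8  20.5 239.2] F [ 0.8 -0.6 -0.4] w 14.410588387288591
t 7.1083 tcp [535.8 146.5 240. ] F [ 0.4  0.1 -1.1] w 14.536489292382175
[316.   99.6]
[308.8 149.9]
[307.  162.3]
```

View pics/c.png

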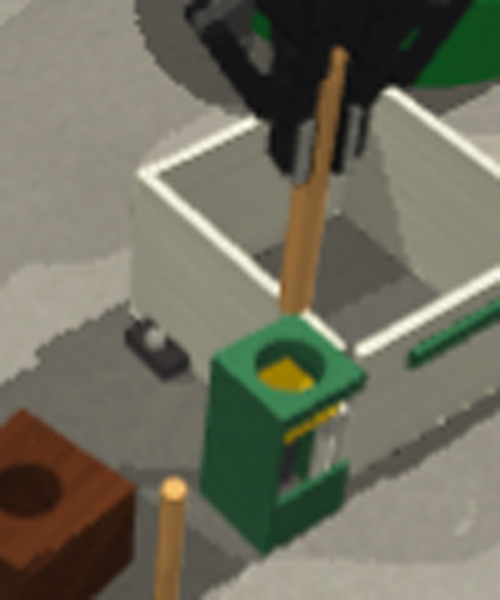

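The foot, at crop (295,305) or pixel (309,151), is directly above the mouth at crop (290,365). It matches the projected foot (308.8,149.9), and the lean is negligible. Next I insert it.

Run:
```python
from h import *
for zz in (200,180,168,160,154.5):
    manip.movel((536,147,zz),rate=80); manip.sleep(.15); st()
manip.sleep(.5); st(); snap("d")
```

```text
t 8.2583 tcp [536.5 147.1 200.6] F [0.  0.2 0.6] w 14.519318082345569
t 8.8083 tcp [536.3 147.1 180.5] F [ 0.1  0.  -0.4] w 14.299817468445301
t 9.2583 tcp [536.6 147.1 168.6] F [0.9 0.3 2.5] w 14.824466692655298
t 9.6583 tcp [536.4 147.  160.6] F [1.8 0.6 5.2] w 14.47368100955794
t 10.0583 tcp [536.4 147.  155.1] F [0.4 0.2 5. ] w 14.156277781878975
t 10.5583 tcp [536.4 147.  155.1] F [ 2.1 -0.1  4.6] w 14.70644401378666
```

View pics/d.png

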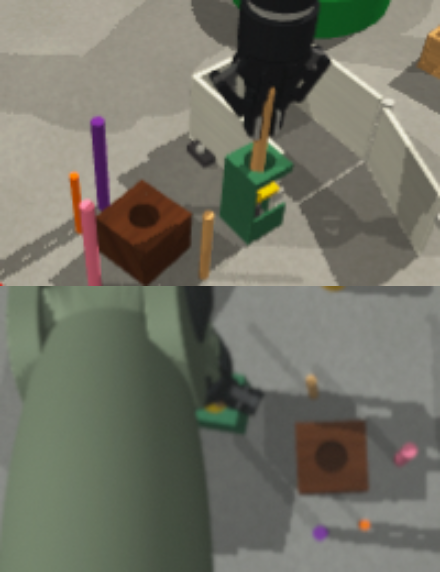

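The gate at the upper right has swung well open with the dowel in the green hole at (262,160). I retract and check the foot before going back.

Run:
```python
from h import *
manip.movel((536,147,240),rate=120)
im=manip.camera("top")[:,:,::-1].copy(); cv2.imwrite("pics/e_top.png",im)
h=im[170:225,225:275].max(2); m=(h<60).astype(np.uint8)
n,l,s,c=cv2.connectedComponentsWithStats(m); i=1+np.argmax(s[1:,4]); print(s[i],c[i]+[225,170],plane("top",c[i]+[225,170],65))
manip.movel((474.5,21,240),rate=130); manip.sleep(.4); st()
im=manip.camera("scene"); cv2.imwrite("pics/f0.png",im[:,:,::-1]); crop("pics/f0.png",210,90,100,120,5,"pics/f.png")
for zz in (240+18.7-30+75,240+18.7-30-75): print(proj("scene",(474.5,21,zz)))
```

```text
[ 19  21  13  13 138] [250.1 196.8] [473.5  22.1  65. ]
t 13.2 tcp [474.5  21.2 239.9] F [ 0.   0.2 -1.1] w 14.701989167438406
[253.8 113.3]
[254.6 163.6]
```

View pics/f.png

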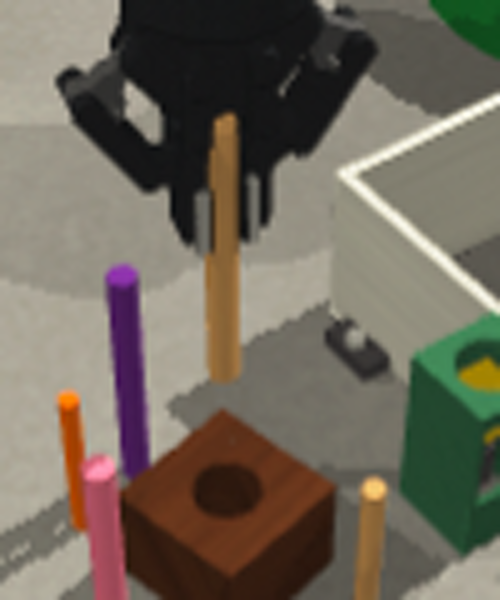

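The foot is at (254.5,165) and hangs straight over the stand hole at crop (228,490). It hasn't slipped, so I lower it and let go.

Run:
```python
from h import *
for zz in (150,120,104,99): manip.movel((474.2,21.3,zz),rate=90); st()
manip.movel((474.2,21.3,97.5),rate=30); st()
manip.move_gripper(45); manip.sleep(.3)
manip.movel((474.2,21.3,240),rate=130)
manip.move_ptp((330,220,300),R); manip.sleep(.5); st()
snap("g")
im=manip.camera("top"); cv2.imwrite("pics/g_top.png",im[:,:,::-1])
```

```text
t 14.4 tcp [474.7  21.3 150.5] F [-0.9 -0.9  0.7] w 14.589899663745973
t 14.8833 tcp [474.2  21.3 120.1] F [ 0.4 -0.2  0.5] w 14.383744593599864
t 15.2083 tcp [474.1  21.3 104.1] F [-0.3 -1.2 -0.7] w 14.938587643234042
t 15.4583 tcp [474.2  21.3  99. ] F [ 0.1  1.  -0.8] w 14.69693218695556
t 15.7083 tcp [474.2  21.3  97.5] F [ 0.1 -0.5 -0.9] w 14.549386471446638
t 19.15 tcp [330.2 219.8 299.9] F [-0.8 -0.   0.2] w 44.966071399216176
```

View pics/g.png

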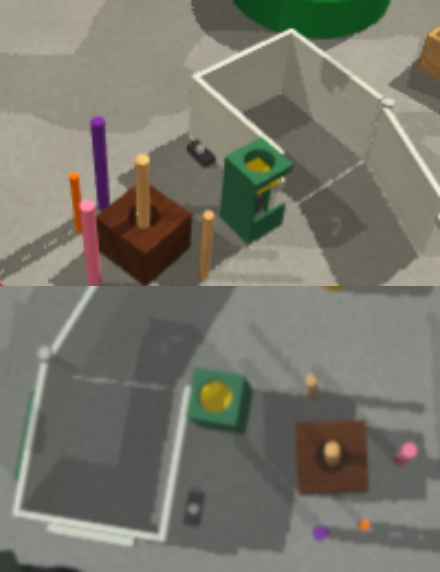

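View pics/g_top.png

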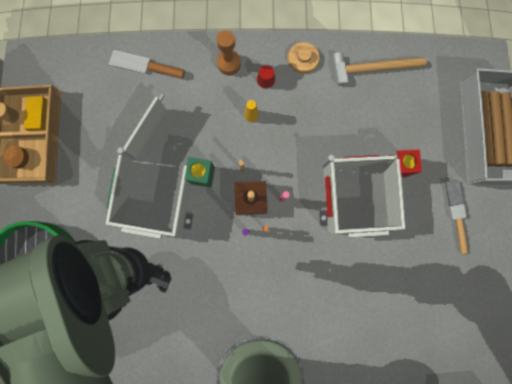

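In the last picture the dowel stands upright at (251,196). The green gate runs from (120,152) to (159,98), about 63° (1.1 rad) from shut. The red flask is shut at (330–400,157), and the arm is clear of everything.

Run:
```python
from h import *
manip.hand_in(); print("ok")
```

```text
the job is handed in; nothing more can be done
ok
```

I gripped the dowel 30 mm above its centre and pushed it about 42 mm down the green hole, with about 5 N on the wrist. The green gate sprang open while the dowel was in the hole. I then lowered the dowel back into its stand, let go, moved the arm clear and handed in the job at about 19 s. No verdict was reported.

**Last checks, from the final pictures:**
- **Green gate:** open by about 1.1 rad.
- **Red gate:** shut.
- **Dowel:** upright in its stand, free of the gripper.
- **Robot:** touching nothing; contact force was under 1 N, which is noise level.

**Disagreements:**
- The two-view heights of the dowel top, stand mouth and green mouth agreed with the text to within about 3.5 mm.
- An automatic ellipse fit of the green mouth in the scene view came out about 9 mm away from the top-view fit. I set it aside in favour of the top view.
- The fingers read about 14.5 mm on the 16 mm dowel.

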